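# Hold down a brake-shoe spring cup for its pin to be turned

### The job

Help me fit the last shoe hold-down of the drum brake on the stand: pick up the loose slotted spring cup from the bench, set it open side down on the bare spring with its slot lined up with the pin's cross head, and press it straight down until the head has come through and stands about 4 mm clear above the cup (about 9 mm of spring travel; do not squeeze the spring solid). Hold it steady there for at least two seconds and finish still holding it down, without letting go, because I then reach under the plate and give the pin its quarter turn. Leave the pliers, the spring tool and the rubber boot where they lie.

Things in the scene. Friction and masses are not known exactly. Their poses are not given: they have to be found in the camera images.
- cup_center (a point): Centre (half-way up) of the loose steel cap, 32 mm across, 8 mm high, 30 g, lying open side down on the bench. Flat top 2 mm thick with a through slot 14.5 x 8 mm in its middle; skirt 27 mm inside, goes over the spring. x: along the slot (a half turn is the same), z: up. Grip it across the skirt, in any direction; if its skirt rests on the bench this point is 4 mm up.
- brake_stand: Drum brake lying level on a grey pedestal, heavy, never moves; origin on the bench under its centre. Round dark plate 200 mm across, two brown arc shoes with rims up to z 0.092. The bare pin is 60 mm from the centre along its +x; the other hold-down, at -x, is already fitted (top of its cup 0.109, head 0.113 m up, turned across the slot) and stays so.
- pin_head (a point): Centre of the cross head of the bare pin (fixed, upright), always 0.111 m above the bench: a rounded bar 12 mm long, 4 mm wide and thick, on a 5 mm shank inside the bare spring. x: along the bar, z: up. 1 mm of it shows above the free spring. With the cup resting on the spring, the cup's centre is 1 mm below this point; held as wanted, 10 mm below. The shoe rim is 16 mm off, outwards.
- spring_top (a point): Centre of the top of the bare coil spring round the pin (24 mm outside diameter, edge rounded); 0.112 m above the bench when free. It goes down with the spring.
- hold_spring (a joint): Travel of the bare spring in m: 0 free; 0.005 head's underside level with the cup's top; 0.009 as wanted, head 4 mm clear (0.0065 to 0.0115 accepted); 0.015 solid (past 0.0135 is a fault). Pushes back with 1 N plus 1 N per mm, about 10 N at 9 mm, and springs up by itself. A cup whose slot is not in line with the head stops on the head near 0.
- pliers: Slip-joint pliers with red handles, 157 mm long, lying loose on the bench to the right of the brake. Origin under their middle. Not to be moved.
- spring_tool: Chrome brake spring tool, a thin bar 242 mm long, lying loose beyond the brake. Origin under its middle. Not to be moved.
- rubber_boot: Small black rubber dust boot, 25 x 36 x 17 mm, lying loose on the bench near the front edge. Origin under its middle. Not to be moved.

How it is judged (in metres and radians):
On the way:
1. the cup is on the spring with the pin's head through its slot, pressed to 6.5 to 11.5 mm of spring travel and held there for two seconds (value of joint hold_spring between 0.0065 and 0.0115 m and z of cup_center in the frame of pin_head between -0.0145 and -0.006 m and horizontal distance between cup_center and pin_head below 0.004 m and angle between the x axis of cup_center and the x axis of pin_head, either way round below 0.45 rad and angle between cup_center's own z axis and vertical below 0.2 rad and contact force between the fingers and cup above 3 N), for 2 s.
At the end, for the whole second after the job is handed in: The cup sits level on the bare spring, centred on the pin within 4 mm, slot in line with the head within 0.45 rad, head through it; the spring is pressed 6.5 to 11.5 mm and still, the fingers hold the cup down (over 3 N); pliers, spring tool and rubber boot moved under 30 mm (all of step 1 and velocity of joint hold_spring between -0.01 and 0.01 m/s and distance of each of pliers, spring_tool, rubber_boot from where it was at the start of the episode below 0.03 m); the arm keeps its last pose, push and grip.
It fails at once if the spring is squeezed solid (over 13.5 mm) (value of joint hold_spring above 0.0135 m).
It fails at once if the pliers, the spring tool or the rubber boot is moved by more than 30 mm (distance of any of pliers, spring_tool, rubber_boot from where it was at the start of the episode above 0.03 m).
It also fails if it takes over 51 s, if anything falls off the work surface, if the arm or the gripper's body presses on something with over 40 N, if the wrist force passes 120 N, or if a joint passes its speed limit or range.

### The arm

A 7-joint arm with a two-finger parallel gripper is mounted at the origin on a cart in front of the work surface, level with it; the furniture and walls round the work are solid. World frame = base frame: x ahead of the robot, y to its left, z up, the work surface at z = 0. Lengths are in m, angles in degrees, forces in N, time in s.
With the tool pointing down it reaches from about 0.425 to 0.95 m from the base axis. Payload 4.7 kg.
Tool frame: the origin (TCP) lies midway between the tips of the shut fingers; the grasp point (between the pads) lies 19 mm behind it; z points along the fingers, y is the line along which they close (so a half turn about z gives the same grasp; the last joint's range is limited). The gripper opens to 85 mm and grips with 20 to 120 N. Pads are 22 mm wide; open, the fingers measure 114 mm over their backs; the gripper's body (76 mm by 85 mm) begins 54 mm behind the grasp point. The pads swing forward as they close: fully open they stand 13 mm farther back than shut.
Start: joints at [61.427, 26.849, -2.785, 87.806, 1.381, 65.374, -4.715], TCP at [0.306, -0.602, 0.231] pointing down, gripper open.
Joint ranges: [-148.3, 148.3], [-19.14, 114.17], [-79.39, 73.82], [5.75, 140.21], [-59.74, 239.74], [12.07, 113.84], [-152.46, 152.46]. Speed limits (degrees/s): [147.25, 147.25, 180, 180, 180, 180, 180].

### API

Orientations are given as a 3x3 rotation matrix whose columns are the frame's x, y, z axes.
In Python, from rig import bot, vision, order gives the robot as it stands.
- The arm moves only by the tool arm_command, never from a script. Its argument "deltas" is text: rows parted by semicolons, each of 6 numbers parted by spaces: the shift along the world's x, y, z in m, then the turn, a rotation vector about the world's x, y, z in degrees. A call has 1 to 12 rows; each row shifts and turns the commanded pose from where the row before left it; what a row does not reach is not made up. A row lasts 1/12 s, in which the tool goes at most 41.7 mm and 7.16 degrees, less where a joint would pass 70% of its speed; a pose out of reach is approached as far as the arm can. A call with a gripper value outside its range is refused whole. "claw" is the closure, from 0 (fully open) to 1 (shut), set as the call begins (left out, the last holds). The fingers move at their own pace and stop on an object; "squeeze" is the grip in N (left out, the last holds). Time passes only in rows, so rows that do not move let the fingers close. It gives the time, the measured TCP pose, the force, the opening and the grip force at its end, in the units of the state.
- bot.get_obs(): the state, without advancing time (a new reading comes with each control period).
- vision.snapshot(name): name is "side" or "top"; returns (picture, depth): 400x640x3 uint8, red, green, blue; 400x640 float32, m along the optical axis (not along the pixel's ray), 0 where there is no reading.
- vision.calibration(name): a dict with "mtx" (3x3 intrinsics, pixels), "R" (3x3) and "t" (3): a world point X has camera coordinates R X + t. Camera axes: x right, y down, z forward; pixel columns grow to the right and rows downward; lengths in m; the calibration is good to about 2 mm. A picture is of the moment at which its call begins. calibration takes no time and is no camera call.
- order.sign_off(): hands the job in; it is judged then, once.
The state is a dict: "time_s": time; "q": joint angles; "qd": joint speeds; "joint_torque": joint torques, N m; "tool_pos": TCP position; "tool_rot": TCP orientation; "force": force on the tool from outside, world axes, zero at the start; "torque": the same for the moment, N m; "gripper_width": finger opening in m; "grasp_force": force on a finger pad.
Only numpy, scipy, OpenCV 4.12 (cv2) and the standard library are available. Lean on these libraries where they do the work, as an engineer would, in place of code of your own. Each camera call takes 0.05 s, during which the arm holds its last target. There are 200 camera calls.

## Working session

There is one attempt and no reset: what is moved stays moved. The work goes in short steps, Python scripts to look and compute and a tool call to move; the robot and the scene stay as the last step left them, time stands still between calls to the robot, and variables do not carry over. Pictures are saved under pics/ and viewed, at most 10 in all, crops included, and the job is handed in when it is done.

Besides the shell and the picture viewer there is one more tool, called after "Emit:" by a JSON object that holds its "op" and its "data". arm_command: Moves the arm, as the interface text tells. Its arguments: {"type":"object","properties":{"deltas":{"type":"string"},"claw":{"type":"number"},"squeeze":{"type":"number"}},"required":["deltas"]}

```bash
mkdir -p pics
cat > h.py <<'E'
import numpy as np, cv2
from rig import bot, vision, order
def snap(n,tag):
    im,d=vision.snapshot(n); np.savez(f'pics/{tag}.npz',im=im,d=d); cv2.imwrite(f'pics/{tag}.png',im[:,:,::-1]); return im,d
def load(tag):
    z=np.load(f'pics/{tag}.npz'); return z['im'],z['d']
def ray(n,u,v,z):
    "intersect pixel ray with world plane z"
    c=vision.calibration(n); C=-c['R'].T@c['t']; r=c['R'].T@np.linalg.inv(c['mtx'])@[u,v,1]
    return C+r*(z-C[2])/r[2]
def proj(n,X):
    c=vision.calibration(n); p=c['mtx']@(c['R']@np.array(X)+c['t']); return p[:2]/p[2]
def crop(tag,u0,v0,u1,v1,k,out):
    im,_=load(tag); cv2.imwrite(f'pics/{out}.png',cv2.resize(im[v0:v1,u0:u1,::-1],None,fx=k,fy=k,interpolation=cv2.INTER_CUBIC))
E
python3 - <<'E'
from h import *
a,_=snap('top','t0'); b,_=snap('side','s0')
cv2.imwrite('pics/both.png',cv2.resize(np.vstack([a,b])[:,:,::-1],(480,600),interpolation=cv2.INTER_AREA))
for n in('top','side'):
  c=vision.calibration(n);print(n,c['mtx'].round(1).tolist(),c['R'].round(3).tolist(),(-c['R'].T@c['t']).round(3))
o=bot.get_obs();print(o['time_s'],o['tool_pos'],np.round(o['tool_rot'],3).tolist(),o['gripper_width'])
E
```

```text
top [[454.9, 0.0, 312.4], [0.0, 454.9, 207.3], [0.0, 0.0, 1.0]] [[-0.012, -1.0, -0.011], [-0.991, 0.013, -0.131], [0.131, 0.01, -0.991]] [ 0.388 -0.023  1.201]
side [[450.6, 0.0, 318.4], [0.0, 450.6, 203.5], [0.0, 0.0, 1.0]] [[-0.857, -0.516, 0.002], [-0.184, 0.301, -0.936], [0.482, -0.802, -0.353]] [-0.029  0.947  0.5  ]
0.1 [ 0.30535232 -0.6013989   0.23034706] [[0.892, 0.453, -0.001], [0.453, -0.892, 0.002], [-0.0, -0.002, -1.0]] 0.08557807691539385
```

View pics/t0.png

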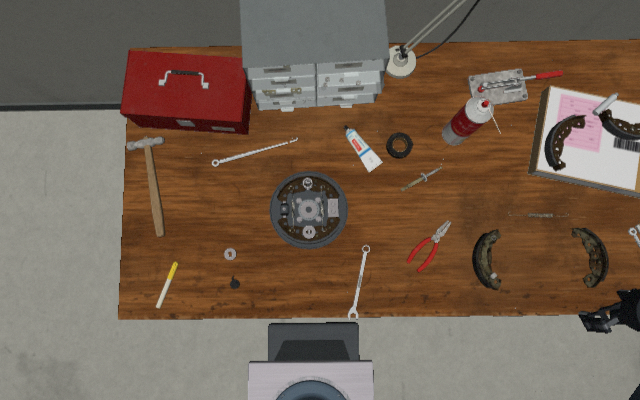

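View pics/s0.png

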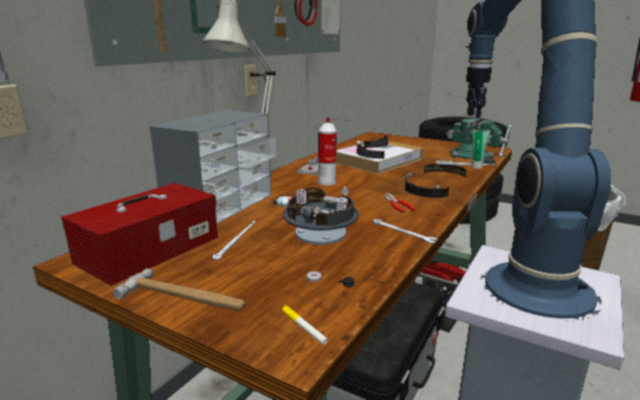

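The top view shows the cup at about (230,254), the boot at (235,284), and the brake at (308,209) with its hold-downs at (308,184) and (309,232). I'll enlarge those next.

Run:
```python
from h import *
im,_=load('t0'); s,_=load('s0')
f=lambda i,u,v,w,h,k:cv2.resize(i[v:v+h,u:u+w,::-1],None,fx=k,fy=k,interpolation=cv2.INTER_CUBIC)
a=f(im,293,170,32,25,12.5)[:300,:400]; b=f(im,293,220,32,24,12.5); c=f(im,214,242,32,24,12.5); d=f(s,280,180,80,60,5)
b=b[:300,:400];a=cv2.resize(a,(400,300));
cv2.imwrite('pics/c0.png',np.vstack([np.hstack([a,b]),np.hstack([c,d])]))
```

```text
(no output)
```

View pics/c0.png

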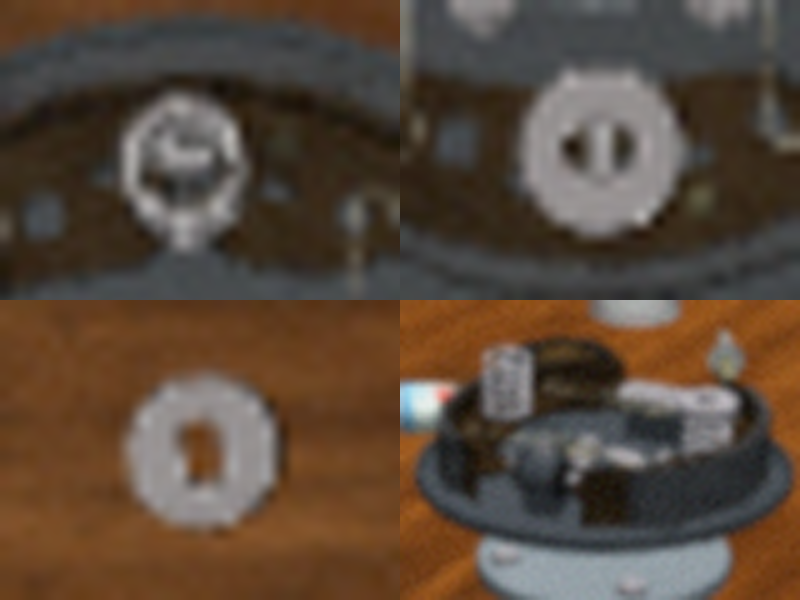

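Run:
```python
from h import *
ims=[vision.snapshot('top')[0].astype(float) for _ in range(12)]+[load('t0')[0].astype(float)]
im=np.mean(ims,0); np.savez('pics/tm.npz',im=im,d=0)
print('cup',ray('top',230.0,254,.008),'boot',ray('top',235,284,.01),'head',ray('top',307.5,182.4,.112),'fitted',ray('top',308.6,231.9,.109))
f=lambda u,v:cv2.resize(im[v:v+24,u:u+32,::-1].clip(0,255).astype(np.uint8),None,fx=12.5,fy=12.5,interpolation=cv2.INTER_CUBIC)
cv2.imwrite('pics/c1.png',np.hstack([f(292,170),f(214,242)]))
# cup: grayness segmentation (wood is orange: R-B large)
K=20
p=cv2.resize(im[242:266,214:246].astype(np.float32),None,fx=K,fy=K,interpolation=cv2.INTER_CUBIC)
rb=p[:,:,0]-p[:,:,2]; m=(rb<30).astype(np.uint8)
cs,hi=cv2.findContours(m,cv2.RETR_CCOMP,cv2.CHAIN_APPROX_NONE)
for c,h in zip(cs,hi[0]):
  A=cv2.contourArea(c)
  if A>2000:
    M=cv2.moments(c);u=(M['m10']/M['m00']+.5)/K-.5+214;v=(M['m01']/M['m00']+.5)/K-.5+242
    print('contour A',A/K/K,'hole' if h[3]>=0 else 'outer',u,v,ray('top',u,v,.008),'ang',np.degrees(.5*np.arctan2(2*M['mu11'],M['mu20']-M['mu02'])),cv2.minAreaRect(c))
```

```text
cup [0.4255409  0.20530441 0.008     ] boot [0.34799477 0.19103747 0.01      ] head [ 0.59336675 -0.00158696  0.112     ] fitted [ 0.47291268 -0.00288609  0.109     ]
contour A 116.56875 outer 229.87564536307258 253.58450940968314 [0.42662715 0.20564322 0.008     ] ang -17.103701775161856 ((329.135498046875, 242.24395751953125), (237.98655700683594, 245.6153564453125), 81.72411346435547)
contour A 14.51875 hole 229.71130793514135 253.5581855359449 [0.42670106 0.20607493 0.008     ] ang 78.02982497168111 ((323.88458251953125, 240.92308044433594), (104.5299072265625, 68.05230712890625), 78.69007110595703)
```

View pics/c1.png

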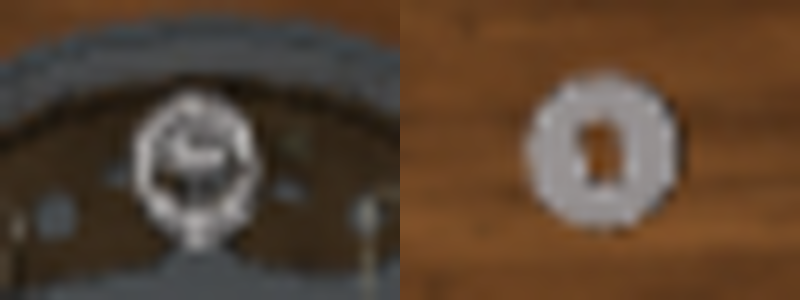

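The averaged crop shows the cup centred at about pixel (229.8,253.6) with its slot at azimuth 11°, and the bare spring at about (307.3,181.8). I'll take one closer look at the head bar while planning the pick.

Run:
```python
from h import *
sm=np.mean([vision.snapshot('side')[0].astype(float) for _ in range(12)],0); np.savez('pics/sm.npz',im=sm,d=0)
im,_=load('tm')
def f(i,u,v,w,h):
  c=i[v:v+h,u:u+w,::-1]; c=(c-c.min())/(c.max()-c.min())*255
  return cv2.resize(c.astype(np.uint8),(400,400),interpolation=cv2.INTER_CUBIC)
print(proj('side',[.5945,-.0015,.111]), proj('top',[.5945,-.0015,.111]))
u,v=proj('side',[.5945,-.0015,.111]).round().astype(int)
cv2.imwrite('pics/c2.png',np.hstack([f(im,299,174,16,16),f(sm,u-8,v-8,16,16)]));print(u,v)
for a in (0,90): # image directions of world bar
  print(a,[ (proj(n,[.5945+.006*np.cos(np.radians(a)),-.0015+.006*np.sin(np.radians(a)),.113])-proj(n,[.5945,-.0015,.113])).round(2) for n in('top','side')])
```

```text
[300.88240892 189.99545666] [307.46840319 182.0188915 ]
301 190
0 [array([-0.03, -2.43]), array([-1.89, -0.38])]
90 [array([-2.47,  0.03]), array([-1.24,  0.63])]
```

View pics/c2.png

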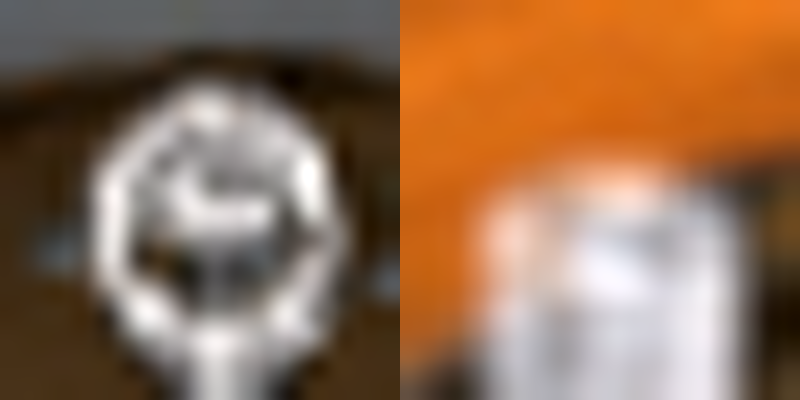

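Emit:
{"op": "arm_command", "data": {"deltas": "0 0.04 0 0 0 7; 0 0.04 0 0 0 7; 0 0.04 0 0 0 7; 0 0.04 0 0 0 6; 0.01 0.04 0 0 0 0; 0.01 0.04 0 0 0 0; 0.01 0.04 0 0 0 0; 0.01 0.04 0 0 0 0; 0.01 0.04 0 0 0 0; 0.01 0.04 0 0 0 0; 0.01 0.04 0 0 0 0; 0.01 0.04 0 0 0 0", "claw": 0.3, "squeeze": 80}}

```text
time_s: 2.3
tool_pos: [0.3857, -0.12, 0.2318]
tool_rot: [[0.589, 0.808, 0.001], [0.808, -0.589, -0.001], [-0.0, 0.002, -1.0]]
force: [0.4, 0.3, -0.0]
gripper_width: 0.0595
grasp_force: 0.0
```

The head bar is centred at about pixel (307.2,181.7). It runs roughly across the image, tilted a little, which puts it at azimuth about 80–90°. I'll go above the cup next.

Emit:
{"op": "arm_command", "data": {"deltas": "0.005 0.041 0 0 0 0; 0.005 0.041 0 0 0 0; 0.005 0.041 0 0 0 0; 0.005 0.041 0 0 0 0; 0.005 0.041 0 0 0 0; 0.005 0.041 0 0 0 0; 0.005 0.041 0 0 0 0; 0.006 0.041 -0.02 0 0 0; 0 0 -0.04 0 0 0; 0 0 -0.04 0 0 0; 0 0 -0.04 0 0 0; 0 0 -0.03 0 0 0"}}

```text
time_s: 3.3
tool_pos: [0.425, 0.2018, 0.0606]
tool_rot: [[0.588, 0.809, -0.002], [0.809, -0.588, -0.001], [-0.002, -0.001, -1.0]]
force: [0.6, -0.3, -0.2]
gripper_width: 0.0595
grasp_force: 0.0
```

Emit:
{"op": "arm_command", "data": {"deltas": "0 0 0 0 0 0; 0 0 0 0 0 0; 0 0 0 0 0 0"}}

```text
time_s: 3.55
tool_pos: [0.4272, 0.2032, 0.0649]
tool_rot: [[0.589, 0.808, 0.003], [0.808, -0.589, 0.001], [0.003, 0.001, -1.0]]
force: [0.8, 0.4, 0.3]
gripper_width: 0.0602
grasp_force: 0.0
```

Run:
```python
from h import *
im,_=snap('side','s1'); o=bot.get_obs(); print(o['tool_pos'],o['gripper_width'],o['q'])
u,v=proj('side',[.427,.2057,.02]).astype(int); print(u,v,proj('side',[.427,.2057,.008]))
crop('s1',u-50,v-40,u+50,v+30,6,'s1c')
```

```text
[0.42770191 0.20324168 0.06535274] 0.05944779179155978 [ 1.02388817e-01  2.61721425e+01 -3.76686729e+01  1.21863728e+02
  2.52077113e+01  3.94044954e+01 -9.06323273e+01]
313 268 [313.77243836 273.58382297]
```

View pics/s1c.png

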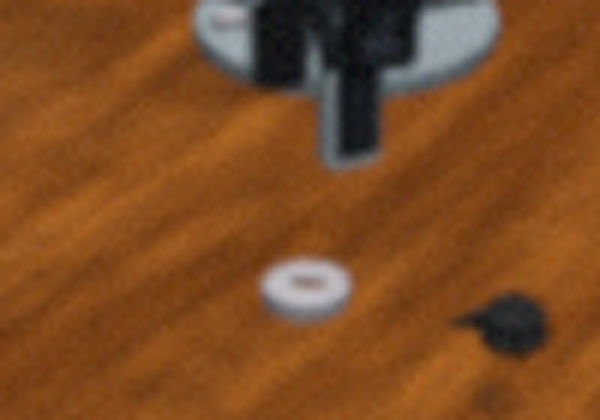

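The cup sits below the open fingers at side pixel (313.7,274.7), where predicted, and the boot is well clear. I'll descend and grip.

Emit:
{"op": "arm_command", "data": {"deltas": "-0.001 0.0025 -0.02 0 0 0; 0 0 -0.02 0 0 0; 0 0 -0.012 0 0 0; 0 0 -0.006 0 0 0; 0 0 0 0 0 0; 0 0 0 0 0 0"}}

```text
time_s: 4.1
tool_pos: [0.4257, 0.2051, 0.0061]
tool_rot: [[0.589, 0.808, 0.001], [0.808, -0.589, 0.001], [0.001, 0.001, -1.0]]
force: [0.1, -0.2, 0.8]
gripper_width: 0.0598
grasp_force: 0.0
```

Emit:
{"op": "arm_command", "data": {"deltas": "0.001 0 -0.004 0 0 0; 0 0 0 0 0 0; 0 0 0 0 0 0; 0 0 0 0 0 0; 0 0 0 0 0 0"}}

```text
time_s: 4.52
tool_pos: [0.4262, 0.2048, 0.0015]
tool_rot: [[0.589, 0.808, 0.0], [0.808, -0.589, 0.0], [0.0, 0.0, -1.0]]
force: [0.1, -0.7, 0.4]
gripper_width: 0.0595
grasp_force: 0.0
```

Emit:
{"op": "arm_command", "data": {"deltas": "0 0 0 0 0 0; 0 0 0 0 0 0; 0 0 0 0 0 0; 0 0 0 0 0 0; 0 0 0 0 0 0; 0 0 0 0 0 0; 0 0 0 0 0 0; 0 0 0 0 0 0", "claw": 1, "squeeze": 80}}

```text
time_s: 5.18
tool_pos: [0.4261, 0.2048, 0.0019]
tool_rot: [[0.589, 0.808, 0.001], [0.808, -0.589, -0.001], [-0.0, 0.001, -1.0]]
force: [-1.5, -1.7, 7.6]
gripper_width: 0.0285
grasp_force: 78.4
```

Emit:
{"op": "arm_command", "data": {"deltas": "0 0 0.01 0 0 0; 0 0 0.02 0 0 0; 0 0 0.04 0 0 0; 0 0 0.04 0 0 0; 0 0 0.04 0 0 0; 0 0 0.01 0 0 0; 0 0 0 0 0 0; 0 0 0 0 0 0; 0 0 0 0 0 0"}}

```text
time_s: 5.93
tool_pos: [0.4251, 0.2039, 0.16]
tool_rot: [[0.589, 0.808, -0.002], [0.808, -0.589, -0.001], [-0.002, -0.001, -1.0]]
force: [-0.1, 0.5, 0.3]
gripper_width: 0.0285
grasp_force: 79.2
```

Run:
```python
from h import *
im,_=snap('side','s2'); o=bot.get_obs(); print(o['tool_pos'],o['gripper_width'],o['grasp_force'],o['force'])
t=o['tool_pos']
u,v=proj('side',t).astype(int); print(u,v)
snap('top','t2')
crop('s2',u-25,v-22,u+25,v+15,12,'s2c')
```

```text
[0.4249825  0.20391899 0.1596824 ] 0.02850603352307975 79.18364701513383 [-0.19135396  0.40364174  0.01615513]
314 209
```

View pics/s2c.png

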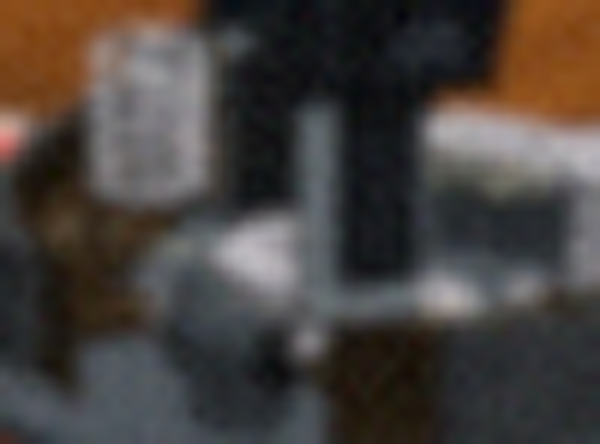

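The finger and the bright cup edge are visible, but the brake behind them makes the view hard to read. I'll carry the cup over the pin while turning +74°, then look there.

Emit:
{"op": "arm_command", "data": {"deltas": "0.014 -0.017 0 0 0 6; 0.014 -0.017 0 0 0 6; 0.014 -0.017 0 0 0 6; 0.014 -0.017 0 0 0 6; 0.014 -0.017 0 0 0 6; 0.014 -0.017 0 0 0 6; 0.014 -0.017 0 0 0 6; 0.014 -0.017 0 0 0 6; 0.014 -0.017 0 0 0 6; 0.014 -0.017 0 0 0 6; 0.014 -0.017 0 0 0 7; 0.016 -0.018 0 0 0 7"}}

```text
time_s: 7.03
tool_pos: [0.5956, -0.0008, 0.1594]
tool_rot: [[-0.62, 0.785, -0.003], [0.785, 0.62, 0.001], [0.002, -0.002, -1.0]]
force: [-0.2, 0.6, -0.4]
gripper_width: 0.0282
grasp_force: 79.2
```

Emit:
{"op": "arm_command", "data": {"deltas": "0 0 0 0 0 0; 0 0 0 0 0 0; 0 0 0 0 0 0; 0 0 0 0 0 0"}}

```text
time_s: 7.37
tool_pos: [0.5951, 0.0011, 0.1606]
tool_rot: [[-0.616, 0.788, -0.001], [0.788, 0.616, 0.001], [0.001, -0.001, -1.0]]
force: [-0.0, 0.3, -0.1]
gripper_width: 0.0284
grasp_force: 79.2
```

Run:
```python
from h import *
print(ray('top',307.2,181.7,.112))
S=[vision.snapshot('side') for _ in range(8)]
im=np.mean([s[0].astype(float) for s in S],0); d=np.median([s[1] for s in S],0); np.savez('pics/s3.npz',im=im.astype(np.uint8),d=d)
T=[vision.snapshot('top') for _ in range(4)]; np.savez('pics/t3.npz',im=np.mean([s[0] for s in T],0).astype(np.uint8),d=np.median([s[1] for s in T],0))
o=bot.get_obs(); t=o['tool_pos'];print(t,o['tool_rot'].round(3).tolist(),o['gripper_width'],o['grasp_force'])
u,v=proj('side',[t[0],t[1],.135]).astype(int); print('crop origin',u-25,v-22,'tcp',proj('side',t),'head',proj('side',[.595,-.001,.111]))
crop('s3',u-25,v-22,u+25,v+22,12,'s3c')
```

```text
[ 0.59510847 -0.00087501  0.112     ]
[ 5.96039742e-01 -2.84575511e-04  1.61250179e-01] [[-0.614, 0.789, 0.0], [0.789, 0.614, 0.0], [-0.0, 0.0, -1.0]] 0.02832894175530275 79.19342430069719
crop origin 275 159 tcp [299.91533359 171.87452996] head [300.62202055 190.01575259]
```

View pics/s3c.png

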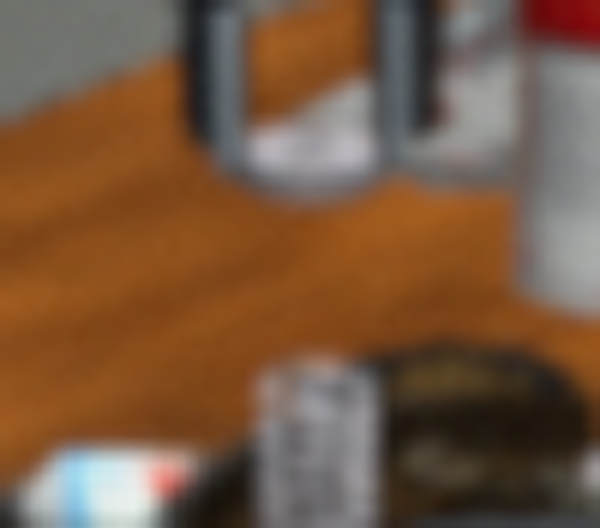

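The cup is level between the fingers, which show at crop x 248 and 378, with its lower rim at y≈205. The spring below is centred at crop x≈318 (u≈301.0), so they're nearly aligned. I'll use depth to check the axis along the line of view.

Run:
```python
from h import *
from scipy.optimize import least_squares
_,d=load('s3'); c=vision.calibration('side')
def pts(u0,u1,v0,v1):
  v,u=np.mgrid[v0:v1,u0:u1]; z=d[v0:v1,u0:u1]
  P=np.linalg.inv(c['mtx'])@np.stack([u*z,v*z,z]).reshape(3,-1)
  return (c['R'].T@(P-c['t'][:,None])).T
def fit(P,r,g):
  return least_squares(lambda q:np.hypot(P[:,0]-q[0],P[:,1]-q[1])-r,g,loss='soft_l1',f_scale=.001)
t=np.array([.596,-.0003])
P=pts(294,308,168,178); P=P[(np.hypot(*(P[:,:2]-t).T)<.025)]
print(np.c_[P[:,:2]-t,P[:,2]].round(4)[::3])
S=P[(P[:,2]<.165)&(P[:,2]>.155)&(np.hypot(*(P[:,:2]-t).T)>.011)]
Q=pts(296,306,193,203); Q=Q[(Q[:,2]>.09)&(Q[:,2]<.112)&(np.hypot(*(Q[:,:2]-t).T)<.02)]
print(len(S),len(Q)); print('cup',fit(S,.016,t).x,'spring',fit(Q,.012,t).x, 'std',S[:,:2].std(0),np.abs(fit(Q,.012,t).fun).mean(),np.abs(fit(S,.016,t).fun).mean())
```

```text
[[ 0.0052  0.0196  0.1758]
 [-0.0214 -0.001   0.1748]
 [-0.0157 -0.0051  0.1702]
 [ 0.0027  0.0189  0.1707]
 [ 0.0049  0.0016  0.166 ]
 [-0.0011 -0.0035  0.1657]
 [-0.0081 -0.0072  0.1658]
 [-0.0213 -0.001   0.1694]
 [ 0.0044  0.0118  0.1659]
 [ 0.0007  0.0033  0.1643]
 [-0.0089  0.0036  0.1659]
 [-0.0154 -0.0007  0.1658]
 [ 0.005   0.0202  0.1653]
 [-0.0021  0.017   0.1656]
 [-0.0092  0.0136  0.1658]
 [-0.0158  0.0096  0.1658]
 [-0.0192  0.0005  0.164 ]
 [ 0.0038  0.0175  0.1621]
 [-0.0066  0.019   0.1641]
 [-0.0132  0.0151  0.1641]
 [-0.0185  0.0091  0.1634]
 [ 0.0043  0.0168  0.1591]
 [-0.0061  0.0184  0.1612]
 [-0.0121  0.0134  0.1608]
 [-0.0175  0.0076  0.1602]
 [-0.0059  0.0182  0.1584]
 [-0.0136  0.0157  0.159 ]]
33 40
cup [0.5926128  0.00234391] spring [ 5.94592921e-01 -4.70568544e-04] std [0.00766515 0.00604946] 0.0011699833587261298 0.0006648439151136394
```

```bash
cat > fit.py <<'E'
from h import *
def pts(n,d,u0,u1,v0,v1):
  c=vision.calibration(n)
  v,u=np.mgrid[v0:v1,u0:u1]; z=d[v0:v1,u0:u1]
  P=np.linalg.inv(c['mtx'])@np.stack([u*z,v*z,z]).reshape(3,-1)
  return (c['R'].T@(P-c['t'][:,None])).T
E
python3 - <<'E'
from fit import *
_,d=load('s3'); t=np.array([.5955,.0003]); X=np.array([-.616,.788]); Y=np.array([.788,.616])
for nm,P,r,zl,zh in (('cup',pts('side',d,294,308,168,179),.016,.1575,.1645),('spring',pts('side',d,294,308,190,204),.012,.088,.111)):
  a=(P[:,:2]-t)@X; b=(P[:,:2]-t)@Y; k=(abs(b)<.010)&(abs(a)<.025)&(P[:,2]>zl)&(P[:,2]<zh)
  top=(abs(b)<.01)&(abs(a)<.012)&(P[:,2]>zh)
  print(nm,k.sum(),'b range',b[k].min(),b[k].max()); e=a[k]-np.sqrt(np.maximum(r*r-b[k]**2,0)); print(np.sort(e*1000).round(1)); print('top z',np.median(P[top,2]) if top.any() else None)
# spring centre across view and top-camera depth for spring at the start
_,d0=load('t0'); Q=pts('top',d0,300,315,174,190); k=Q[:,2]>.106; print('top-depth spring',k.sum(),Q[k].mean(0),Q[k,:2].min(0),Q[k,:2].max(0),Q[k,2].max())
Q=pts('top',d0,301,317,224,240); k=Q[:,2]>.104; print('fitted',k.sum(),Q[k].mean(0),(Q[k,:2].min(0)+Q[k,:2].max(0))/2,np.median(Q[k,2]))
Q=pts('top',d0,222,238,246,262); k=Q[:,2]>.0045; print('cup',k.sum(),Q[k].mean(0),(Q[k,:2].min(0)+Q[k,:2].max(0))/2,np.median(Q[k,2]))
E
```

```text
cup 25 b range -0.009124347669585113 0.009022752338701898
[-26.6 -25.9 -14.5   1.2   1.3   1.8   2.1   2.5   2.6   2.7   2.8   2.9
   2.9   3.3   3.3   3.7   3.7   3.8   3.9   4.    4.1   4.2   4.2   4.4
   4.6]
top z 0.16576998763746778
spring 57 b range -0.009423951874517533 0.009751599531044295
[-30.3 -21.8 -19.3 -17.6 -16.8 -15.5 -15.3 -14.7 -11.6 -10.2  -9.5  -8.7
  -8.5  -7.9  -7.4  -7.   -5.5  -5.5  -2.2  -2.1  -1.9  -1.7  -1.6  -1.4
  -1.2  -1.1  -1.   -0.8  -0.7  -0.7  -0.7  -0.5  -0.5  -0.3  -0.1  -0.1
  -0.1  -0.1   0.1   0.1   0.2   0.2   0.2   0.3   0.4   0.4   0.7   0.7
   0.9   0.9   0.9   1.1   1.2   1.3   1.9   1.9   2.4]
top z 0.11132827716370702
top-depth spring 42 [ 0.59305761 -0.00081012  0.11113591] [ 0.58201992 -0.01256737] [0.60458796 0.00953189] 0.1149366748855275
fitted 126 [ 0.47310686 -0.00332796  0.10857954] [ 0.47274647 -0.0037895 ] 0.10849359018277188
cup 89 [0.426235   0.20394044 0.02102084] [0.41721973 0.0990099 ] 0.007568215339831982
```

The cup sits a few mm off along the line of view. Weighing both cameras, the TCP should be at about (0.5964,-0.0026). I'll descend to just above the spring.

Emit:
{"op": "arm_command", "data": {"deltas": "0.0004 -0.0023 -0.02 0 0 0; 0 0 -0.015 0 0 0; 0 0 -0.008 0 0 0; 0 0 0 0 0 0; 0 0 0 0 0 0; 0 0 0 0 0 0; 0 0 0 0 0 0; 0 0 0 0 0 0; 0 0 0 0 0 0; 0 0 0 0 0 0; 0 0 0 0 0 0; 0 0 0 0 0 0"}}

```text
time_s: 8.97
tool_pos: [0.5965, -0.0026, 0.1183]
tool_rot: [[-0.614, 0.789, 0.0], [0.789, 0.614, -0.0], [-0.0, 0.0, -1.0]]
force: [0.2, -0.8, -0.7]
gripper_width: 0.0282
grasp_force: 79.2
```

Run:
```python
from fit import *
D=[];I=[];O=[]
for _ in range(6):
  i,d=vision.snapshot('side');I.append(i.astype(float));D.append(d);O.append(bot.get_obs()['tool_pos'])
d=np.median(D,0);np.savez('pics/s4.npz',im=np.mean(I,0).astype(np.uint8),d=d); tp=np.mean(O,0); print(tp,np.std(O,0),bot.get_obs()['force'])
t=np.array([.5964,-.0026]); X=np.array([-.616,.788]); Y=np.array([.788,.616])
P=pts('side',d,292,310,180,206); a=(P[:,:2]-t)@X; b=(P[:,:2]-t)@Y
for nm,r,zl,zh in (('cup',.016,.114,.121),('spring',.012,.09,.110)):
  k=(abs(b)<.009)&(abs(a)<.03)&(P[:,2]>zl)&(P[:,2]<zh); e=a[k]-np.sqrt(r*r-b[k]**2); print(nm,np.sort(e*1000).round(1)[-30:])
k=(abs(b)<.01)&(a<.01)&(a>-.01)&(P[:,2]>.117);print('cup top',np.median(P[k,2]))
crop('s4',281,170,321,210,14,'s4c')
```

```text
[ 0.59645593 -0.00254262  0.11823606] [1.71058085e-05 1.72128251e-05 3.15404917e-05] [-0.57947727  0.90865363 -0.52757899]
cup [-25.3 -24.9   0.7   0.9   1.3   1.7   1.9   2.    2.6   2.7   2.8   2.9
   3.1   3.7   3.9   4. ]
spring [1.9 2.  2.2 2.2 2.3 2.3 2.3 2.4 2.5 2.6 2.7 2.8 2.9 3.2 3.2 3.2 3.3 3.3
 3.4 3.4 3.4 3.5 3.6 3.6 3.8 3.9 4.2 4.4 4.7 5.5]
cup top 0.12272749677519657
```

View pics/s4c.png

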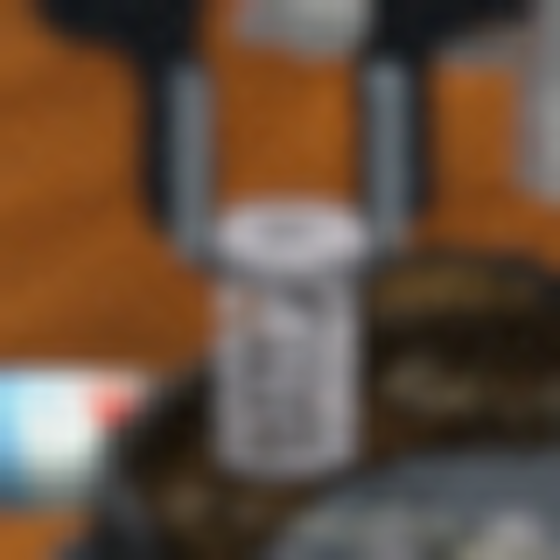

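The cup is right above the spring. The cup is centred at crop x≈290 and the spring at ≈287.5, under 0.5 mm apart, and depth agrees within 1 mm. I'll lower it to contact.

Emit:
{"op": "arm_command", "data": {"deltas": "0 0 -0.004 0 0 0; 0 0 -0.004 0 0 0; 0 0 -0.002 0 0 0; 0 0 -0.001 0 0 0; 0 0 0 0 0 0; 0 0 0 0 0 0; 0 0 0 0 0 0"}}

```text
time_s: 9.85
tool_pos: [0.5964, -0.0025, 0.1073]
tool_rot: [[-0.615, 0.789, -0.0], [0.789, 0.615, -0.0], [-0.0, -0.0, -1.0]]
force: [-1.3, -0.6, 1.6]
gripper_width: 0.0282
grasp_force: 79.4
```

Emit:
{"op": "arm_command", "data": {"deltas": "0 0 -0.001 0 0 0; 0 0 -0.001 0 0 0; 0 0 -0.001 0 0 0; 0 0 0 0 0 0; 0 0 0 0 0 0; 0 0 0 0 0 0"}}

```text
time_s: 10.35
tool_pos: [0.5966, -0.0025, 0.1045]
tool_rot: [[-0.615, 0.789, 0.0], [0.789, 0.615, 0.0], [-0.0, 0.0, -1.0]]
force: [-1.5, -0.4, 3.4]
gripper_width: 0.0283
grasp_force: 79.7
```

The force is rising at about the spring's rate, so the head is going through the slot. I'll continue down.

Emit:
{"op": "arm_command", "data": {"deltas": "0 0 -0.001 0 0 0; 0 0 -0.001 0 0 0; 0 0 -0.001 0 0 0; 0 0 0 0 0 0; 0 0 0 0 0 0; 0 0 0 0 0 0"}}

```text
time_s: 10.85
tool_pos: [0.5966, -0.0025, 0.1016]
tool_rot: [[-0.615, 0.789, 0.0], [0.789, 0.615, -0.0], [-0.0, 0.0, -1.0]]
force: [-2.1, -1.2, 7.0]
gripper_width: 0.0283
grasp_force: 80.0
```

Emit:
{"op": "arm_command", "data": {"deltas": "0 0 -0.001 0 0 0; 0 0 -0.001 0 0 0; 0 0 0 0 0 0; 0 0 0 0 0 0; 0 0 0 0 0 0; 0 0 0 0 0 0"}}

```text
time_s: 11.35
tool_pos: [0.5966, -0.0025, 0.0999]
tool_rot: [[-0.615, 0.789, 0.0], [0.789, 0.615, -0.0], [-0.001, 0.0, -1.0]]
force: [-3.8, -1.0, 8.8]
gripper_width: 0.0284
grasp_force: 80.2
```

Run:
```python
from fit import *
D=[];I=[];F=[]
for _ in range(6):
  i,d=vision.snapshot('side');I.append(i.astype(float));D.append(d);F.append(bot.get_obs()['force'])
d=np.median(D,0);np.savez('pics/s5.npz',im=np.mean(I,0).astype(np.uint8),d=d); o=bot.get_obs();print(o['tool_pos'],np.mean(F,0))
t=np.array([.5964,-.0026]); X=np.array([-.616,.788]); Y=np.array([.788,.616])
P=pts('side',d,292,310,184,206); a=(P[:,:2]-t)@X; b=(P[:,:2]-t)@Y
k=(abs(b)<.012)&(abs(a)<.014)&(P[:,2]>.098); print('z of top pts',np.sort(P[k,2]).round(4))
crop('s5',281,170,321,210,14,'s5c')
```

```text
[ 0.59658043 -0.0025012   0.09991654] [-2.67235126 -1.08034636  8.16792209]
z of top pts [0.0986 0.099  0.1034 0.1038 0.1039 0.104  0.104  0.1041 0.1041 0.1041
 0.1044 0.1045 0.1045 0.1045 0.1045 0.1045 0.1046 0.1046 0.1046 0.1047
 0.1049 0.1049 0.105  0.1051 0.1052 0.1052 0.1073 0.1103 0.1106 0.1106
 0.1118]
```

View pics/s5c.png

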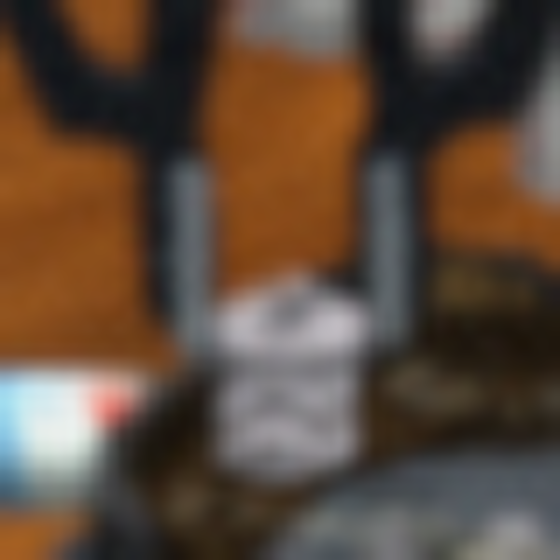

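The head shows through the slot at about (300,275), with the cup's top at about z 0.105. Force and height put the travel at about 8–9 mm, as wanted. I'll hold it there.

Emit:
{"op": "arm_command", "data": {"deltas": "0 0 0 0 0 0; 0 0 0 0 0 0; 0 0 0 0 0 0; 0 0 0 0 0 0; 0 0 0 0 0 0; 0 0 0 0 0 0; 0 0 0 0 0 0; 0 0 0 0 0 0; 0 0 0 0 0 0; 0 0 0 0 0 0; 0 0 0 0 0 0; 0 0 0 0 0 0"}}

```text
time_s: 12.65
tool_pos: [0.5966, -0.0025, 0.0999]
tool_rot: [[-0.615, 0.789, 0.0], [0.789, 0.615, -0.0], [-0.001, 0.0, -1.0]]
force: [-4.0, -0.5, 8.1]
gripper_width: 0.0281
grasp_force: 80.2
```

Emit:
{"op": "arm_command", "data": {"deltas": "0 0 0 0 0 0; 0 0 0 0 0 0; 0 0 0 0 0 0; 0 0 0 0 0 0; 0 0 0 0 0 0; 0 0 0 0 0 0; 0 0 0 0 0 0; 0 0 0 0 0 0; 0 0 0 0 0 0; 0 0 0 0 0 0; 0 0 0 0 0 0; 0 0 0 0 0 0"}}

```text
time_s: 13.65
tool_pos: [0.5966, -0.0025, 0.0999]
tool_rot: [[-0.614, 0.789, 0.0], [0.789, 0.614, -0.0], [-0.001, 0.0, -1.0]]
force: [-2.8, -0.7, 8.7]
gripper_width: 0.0284
grasp_force: 80.2
```

Emit:
{"op": "arm_command", "data": {"deltas": "0 0 0 0 0 0; 0 0 0 0 0 0; 0 0 0 0 0 0; 0 0 0 0 0 0; 0 0 0 0 0 0; 0 0 0 0 0 0; 0 0 0 0 0 0; 0 0 0 0 0 0; 0 0 0 0 0 0; 0 0 0 0 0 0; 0 0 0 0 0 0; 0 0 0 0 0 0"}}

```text
time_s: 14.65
tool_pos: [0.5966, -0.0025, 0.0999]
tool_rot: [[-0.615, 0.789, 0.0], [0.789, 0.615, -0.0], [-0.001, 0.0, -1.0]]
force: [-3.4, -1.0, 8.8]
gripper_width: 0.0286
grasp_force: 80.2
```

```bash
python3 -c "
from rig import order,bot
o=bot.get_obs();print(o['time_s'],o['tool_pos'],o['force'],o['grasp_force'],order.sign_off())"
```

```text
the job is handed in; nothing more can be done
14.65 [ 0.59659832 -0.00245138  0.09991923] [-3.36650464 -0.98461066  8.83944675] 80.187822520586 None
```

The cup is on the spring with the pin's head through its slot, pressed about 8–9 mm by force and camera readings; I held it steady for over 3 s and handed the job in at 14.65 s with the gripper still holding it down, but got no verdict back.

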